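# Seat the cavity insert and offer up the texture plate

## Task

We are checking the finish of the cavity insert in the mould half on the bench: first press the insert down until it sits fully home, flush with the mould face. Then take the etched texture plate from the rack (the one with the corner notch; the notch marks its frosted end) by its plain end, keeping the fingers off the frosted end, and hold the frosted end over the middle of the insert, about 5 cm above it, label side up (a slope of up to about 45 degrees is fine), without touching the mould with it. Finish while still holding it there, steady, and leave the blank plate and the other things on the bench alone.

Things in the scene. Friction and masses are not known exactly. Their poses are not given: they have to be found in the camera images.
- mould: Cavity half of an injection mould lying face up on the bench, fixed: dark clamp plate 190 x 210 x 20 mm, on it a bare steel cavity plate 160 (x) x 200 (y) x 46 mm; mould face 66 mm above the bench. A guide bush hole in each corner, two brass water nipples reaching 18 mm out of its -x side. Origin at the centre of the underside, z up.
- insert_face (a point): Centre of the top face of the cavity insert, a flat steel block 43 mm (mould x) by 59 mm (mould y) with a dull etched field, in the pocket in the middle of the mould. Axes as the mould's. Flush with the mould face when fully home.
- insert (a joint): How far the insert has been pushed down its pocket, m: 0 is 6 mm proud, 0.006 is fully home and flush, a hard stop. Starts 3 to 6 mm proud. A snug fit: it moves when pressed with about 8 N or more, anywhere on its top, and stays where it is left.
- rack: Fixed wooden plate rack, 120 (x) x 124 (y) x 26 mm high, origin at the centre of the underside. Two blind slots along its y, 30 mm either side of the centre in x, 14 mm deep, about 10.5 mm wide: one holds the texture plate, the other the blank, each on its long edge; they lift straight up out.
- plate_mid (a point): Centre of the loose texture plate (the one to take): bare aluminium, 8 mm thick (its x), 100 mm long (y), 60 mm high (z), about 0.13 kg. It stands on its long edge in a rack slot, top edge 72 mm above the bench, 46 mm above the rack. Its +x face is the label side (dull frosted field, small white label); -x is bare. Plain end: y from -50 to +14 mm.
- frost_mid (a point): Centre of the texture plate's frosted end: 32 mm from the plate's centre along its +y; axes as the plate's. A small notch, 10 mm long (y) by 12 mm deep (z), is cut from the upper (+z) corner of this end: facing the label side (+x), the notch is at the upper right.
- frosted_end: The frosted end itself, the last 36 mm of the texture plate (y from +14 to +50 mm), one solid piece with it. Origin at the middle of the whole plate's lower long edge, axes as the plate's. Fingers stay off it.
- blank_mid (a point): Centre of the blank plate in the other slot: same aluminium, size, pose and axes as the texture plate, but with no notch, frosting or label. Leave it there.
- eyebolt: Loose steel lifting eye bolt lying on the bench, ring 63 mm across and 15 mm thick, shank 36 mm along its x; origin on the bench under the ring's centre. Leave alone.
- hexkey: Loose dark steel hex key, L-shaped, 130 mm (its y) by 36 mm (its x), 8 mm thick, lying flat; origin on the bench near the middle of its long arm. Leave alone.
- tin: Loose closed round steel tin, 56 mm across, 45 mm high, standing; origin at the centre of its underside. Leave alone.
Not all that is in view belongs to the job. There is more than one size of the rack; the one meant has the size given above.

How it is judged (in metres and radians):
On the way, in this order (a step that is already met when the one before it is completed fails the run):
1. the insert is pressed fully home, while the texture plate is still in the rack (value of joint insert above 0.005 m and distance of plate_mid from where it was at the start of the episode below 0.015 m), for 0.2 s.
2. the texture plate is lifted clear of the rack in the fingers (height (world z) of plate_mid above 0.085 m and contact force between the fingers and plate above 1 N and contact force between plate and mould below 0.2 N and contact force between plate and rack below 0.2 N), for 0.2 s.
At the end, for the whole second after the job is handed in: Insert within 1 mm of flush; texture plate still and held by the fingers alone, label side up within 55 degrees of level, centre of its frosted end within 20 mm of the insert's centre in plan and 30 to 80 mm above its face; blank plate still in its slot (value of joint insert above 0.005 m and contact force between the fingers and plate above 1 N and contact force between plate and mould below 0.2 N and contact force between plate and rack below 0.2 N and angle between frost_mid's own x axis and vertical below 0.96 rad and horizontal distance between frost_mid and insert_face below 0.02 m and z of frost_mid in the frame of insert_face between 0.03 and 0.08 m and linear speed of plate below 0.02 m/s and distance of blank_mid from where it was at the start of the episode below 0.015 m); the arm keeps its last pose, push and grip.
It fails at once if the fingers touch the frosted end (contact force between the fingers and frosted_end above 0.5 N).
It fails at once if the texture plate touches the mould (contact force between plate and mould above 1 N).
It fails at once if the blank plate is disturbed (moved more than 15 mm) (distance of blank_mid from where it was at the start of the episode above 0.015 m).
It fails at once if the eye bolt, hex key or tin is moved more than 20 mm (distance of any of eyebolt, hexkey, tin from where it was at the start of the episode above 0.02 m).
It also fails if it takes over 48 s, if anything falls off the work surface, if the arm or the gripper's body presses on something with over 40 N, if the wrist force passes 120 N, or if a joint passes its speed limit or range.

## Robot

A 7-joint arm with a two-finger parallel gripper is mounted at the origin on the work surface. World frame = base frame: x ahead of the robot, y to its left, z up, the work surface at z = 0. Lengths are in mm, angles in rad, forces in N, time in s.
With the tool pointing down it reaches from about 400 to 875 mm from the base axis. Payload 6.5 kg.
Tool frame: the origin (TCP) lies midway between the tips of the shut fingers; the grasp point (between the pads) lies 19 mm behind it (arm.tcp_to_grasp is the distance from the TCP to the grasp point, in mm); z points along the fingers, x is the direction in which the jaws open and shut, and the axes are right-handed (so a half turn about z gives the same grasp; the last joint's range is limited). The gripper opens to 88 mm and grips with 3 to 60 N. Pads are 18 mm wide; open, the fingers measure 123 mm over their backs; the gripper's body (75 mm by 187 mm) begins 45 mm behind the grasp point.
Start: joints at [1.097, 0.536, -0.004, 1.538, 0.003, 1.067, -0.071], TCP at [257.778, -596.691, 204.016] pointing down, gripper open.
Joint ranges: [-2.7, 2.7], [-0.37, 2.16], [-1.27, 1.26], [0.24, 2.4], [-1.31, 4.45], [0.19, 1.91], [-2.76, 2.76]. Speed limits (rad/s): [2.39, 2.39, 3.14, 3.14, 3.14, 3.14, 3.14].

## Interface

Orientations are given as a rotation vector (axis times angle).
In Python, from rig import arm, cams gives the robot as it stands.
- The arm moves only by the tool play_rows, never from a script. Its argument "rows" is one flat list of numbers, 6 for each row, row after row: the shift along the world's x, y, z in mm, then the turn, a rotation vector about the world's x, y, z in rad. In form: [tx, ty, tz, rx, ry, rz, tx, ty, tz, rx, ry, rz, ...]. A call has exactly 5 rows; each row shifts and turns the pose as measured when the row begins; what a row does not reach is not made up. A row lasts 1/12 s, in which the tool goes at most 41.7 mm and 7.16 degrees, less where a joint would pass 70% of its speed; a pose out of reach is approached as far as the arm can. A call with a gripper value outside its range is refused whole. "hand" is the finger opening in mm, from 0 to 88.1, set as the call begins (left out, the last holds). The fingers move at their own pace and stop on an object; "squeeze" is the grip in N (left out, the last holds). Time passes only in rows, so rows that do not move let the fingers close, or fill a call up. It gives the time, the measured TCP pose, the force and the opening at its end, in the units of the state.
- arm.state(): the state, without advancing time (a new reading comes with each control period).
- cams.capture(name): name is "scene" or "top"; returns the picture (480x640x3 uint8, red, green, blue); there is no depth.
- cams.camera_params(name): a dict with "fovy" (degrees; the focal length in pixels is half the picture's height over the tangent of half this angle, whatever the lens; pixels are square), "cx", "cy" (the principal point, pixels), "dist_coeffs" ([k1, k2, p1, p2, k3] as OpenCV has them; the pictures are not rectified), "camera_from_world" (4x4, takes a point from world to camera coordinates). Camera axes: x right, y down, z forward; pixel columns grow to the right and rows downward; lengths in mm; the calibration is good to about 2 mm. A picture is of the moment at which its call begins. camera_params takes no time and is no camera call.
- arm.job_done(): hands the job in, once; it reports no verdict.
The state is a dict: "time_s": time; "joints": joint angles; "dq": joint speeds; "joint_torque": joint torques, N m; "eef_pos": TCP position; "tool_rot": TCP orientation; "ft_force": force on the tool from outside, world axes, zero at the start; "ft_torque": the same for the moment, N m; "finger_gap": finger opening in mm.
Only numpy, scipy, OpenCV 4.12 (cv2) and the standard library are available. Lean on these libraries where they do the work, as an engineer would, in place of code of your own. Each camera call takes 0.05 s, during which the arm holds its last target. There are 200 camera calls.

## Working session

There is one attempt and no reset: what is moved stays moved. The work goes in short steps, Python scripts to look and compute and a tool call to move; the robot and the scene stay as the last step left them, time stands still between calls to the robot, and variables do not carry over. Pictures are saved under pics/ and viewed, about 8 in all and at most 12, crops included, and the job is handed in when it is done.

Besides the shell and the picture viewer there is one more tool, called after ">>>" by a JSON object that holds its "api" and its "payload", one argument or row to a line. play_rows: Moves the arm, as the interface text tells. Its arguments: {"type":"object","properties":{"rows":{"type":"array","items":{"type":"number"}},"hand":{"type":"number"},"squeeze":{"type":"number"}},"required":["rows"]}

```bash
ls; mkdir -p pics; python3 - <<'E'
from rig import arm,cams
import cv2
for n in ("scene","top"):
    im=cams.capture(n); cv2.imwrite(f"pics/{n}0.png",im[:,:,::-1])
    print(n,cams.camera_params(n))
print(arm.state())
E
```

```text
pics
scene {'fovy': 54.065307304926606, 'cx': 324.1538837478542, 'cy': 242.90213859320892, 'dist_coeffs': array([-0.02439756,  0.        ,  0.        ,  0.        ,  0.        ]), 'camera_from_world': array([[ 7.23309982e-01,  6.90471103e-01,  8.50441440e-03,
        -4.39035805e+02],
       [ 5.86284269e-01, -6.07568078e-01, -5.35846794e-01,
        -3.02213040e+02],
       [-3.64819716e-01,  3.92569340e-01, -8.44272402e-01,
         1.29052617e+03],
       [ 0.00000000e+00,  0.00000000e+00,  0.00000000e+00,
         1.00000000e+00]])}
top {'fovy': 52.197880863041064, 'cx': 321.7524460831157, 'cy': 238.80781290947988, 'dist_coeffs': array([-0.0855153,  0.       ,  0.       ,  0.       ,  0.       ]), 'camera_from_world': array([[ 9.65886229e-03, -9.99849808e-01,  1.43898451e-02,
         9.46825469e+00],
       [-9.88969352e-01, -1.16788652e-02, -1.47659152e-01,
         5.83952284e+02],
       [ 1.47805032e-01, -1.28048964e-02, -9.88933621e-01,
         1.20161749e+03],
       [ 0.00000000e+00,  0.00000000e+00,  0.00000000e+00,
         1.00000000e+00]])}
{'time_s': 0.1, 'joints': array([ 1.09678914,  0.53707256, -0.00448118,  1.53871916,  0.00262328,
        1.06731095, -0.07120609]), 'dq': array([ 0.00026912, -0.00101332, -0.00040226, -0.00311065,  0.00188609,
        0.00113093,  0.00105803]), 'joint_torque': array([ 2.33185790e-03, -5.72081637e+01,  9.93891209e-01, -2.52232236e+01,
       -5.61486580e-02,  1.34097651e-02,  4.06967320e-05]), 'eef_pos': array([ 257.56086483, -596.15850087,  203.25940615]), 'tool_rot': array([-2.62473446e+00,  1.72504245e+00,  2.06372708e-03]), 'ft_force': array([ 0.30274787, -0.14619756,  0.41458078]), 'ft_torque': array([ 0.04354617,  0.05135821, -0.05656781]), 'finger_gap': 88.39566158399553}
```

View pics/scene0.png

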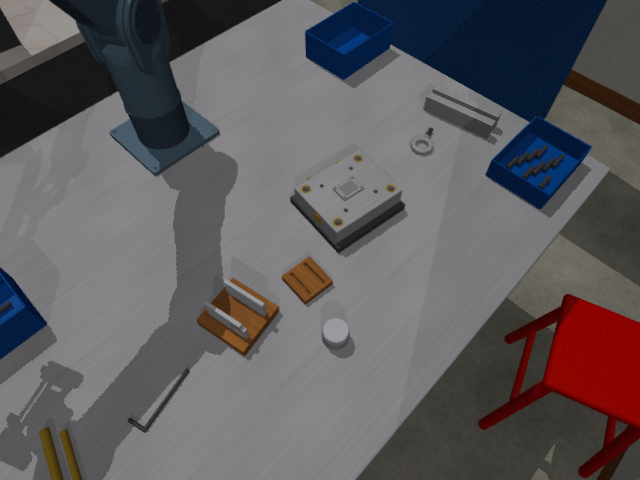

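View pics/top0.png

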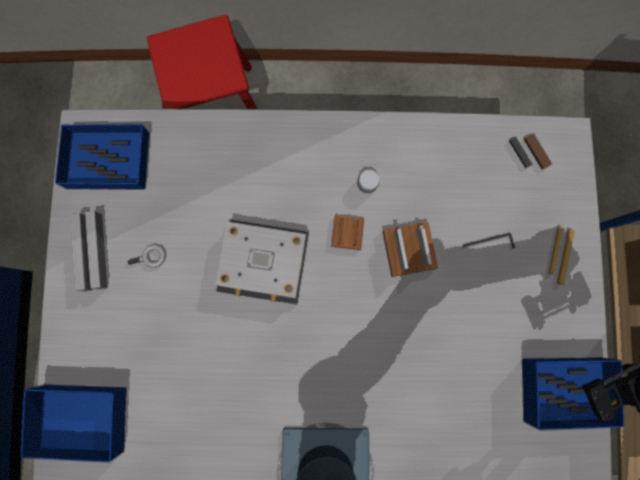

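Scene: the mould (insert at 348,188), the larger rack with two upright plates (240,315), a small empty decoy rack (307,280), tin (336,332), hex key (160,400) and eye bolt (423,143). Top: insert (261,259), rack (410,248), decoy (348,232).
Candidates for the texture plate are the two plates in the rack, at scene (245,298) and (225,320). I'll take a close crop of each view.

```bash
python3 - <<'E'
import cv2,numpy as np
s=cv2.imread("pics/scene0.png");t=cv2.imread("pics/top0.png")
def c(im,x,y,w,h,k):
    return cv2.resize(im[y:y+h,x:x+w],None,fx=k,fy=k,interpolation=cv2.INTER_CUBIC)
a=c(s,190,265,100,100,4);b=c(t,375,210,100,75,4);m=c(s,280,140,133,133*0+112,3)
m=cv2.resize(m,(400,200)) if 0 else m
top=np.hstack([a,cv2.copyMakeBorder(b,0,100,0,0,cv2.BORDER_CONSTANT)])
cv2.imwrite("pics/crop1.png",top)
m1=c(s,285,145,125,110,3);m2=c(t,205,205,125,110,3)
cv2.imwrite("pics/crop2.png",np.hstack([m1,m2]))
E
```

```text
(no output)
```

View pics/crop1.png

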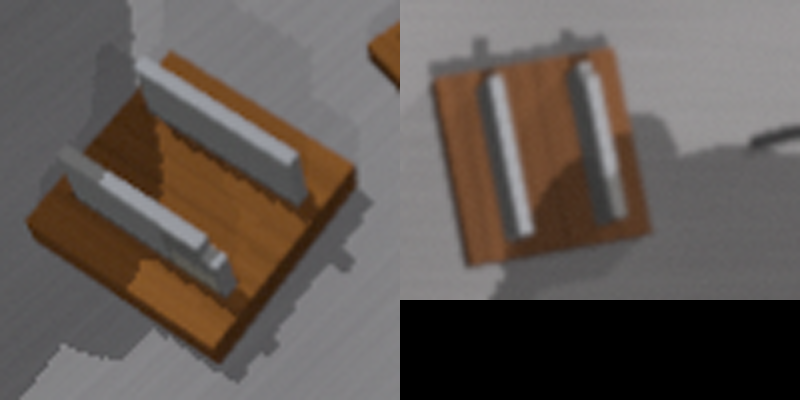

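View pics/crop2.png

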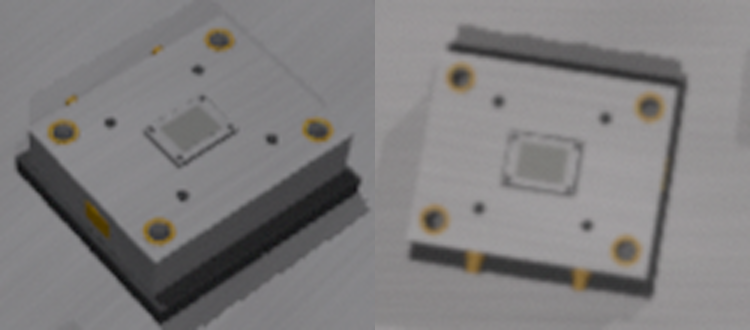

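The plate whose notch is at scene (241,326) / top (423,228) is the texture plate. The other plate (scene 245,293) has no notch, so it is the blank. The notch and the visible label face put the frosted end at world +x and the label facing about −y. Next I triangulate.

```bash
cat > h.py <<'E'
import numpy as np,cv2
from rig import arm,cams
P={n:cams.camera_params(n) for n in("scene","top")}
def nrm(n,p):
    c=P[n];f=240/np.tan(np.radians(c["fovy"]/2))
    K=np.array([[f,0,c["cx"]],[0,f,c["cy"]],[0,0,1.]])
    return cv2.undistortPoints(np.array(p,float).reshape(-1,1,2),K,c["dist_coeffs"]).reshape(-1,2)
def tri(s,t):
    X=cv2.triangulatePoints(P["scene"]["camera_from_world"][:3],P["top"]["camera_from_world"][:3],nrm("scene",s).T,nrm("top",t).T)
    return (X[:3]/X[3]).T
def plane(n,p,z):
    M=P[n]["camera_from_world"];d=np.c_[nrm(n,p),np.ones(len(p))]@M[:3,:3];o=-M[:3,:3].T@M[:3,3]
    return o+d*((z-o[2])/d[:,2])[:,None]
E
cat > m.py <<'E'
from h import *
np.set_printoptions(precision=1,suppress=True)
def go(name,s,t,so,to,k,z):
    s=np.array(s)/k+so;t=np.array(t)/k+to
    print(name);print(np.c_[tri(s,t),plane("scene",s,z)[:,:2],plane("top",t,z)[:,:2]])
c=-0.5 # centre of enlarged pixels, within rounding
go("bush",[(219,40),(64,131),(317,129),(159,231)],[(58,219),(251,249),(85,77),(275,106)],(285,145),(205,205),3,66)
go("insert",[(237,130),(203,97),(146,130),(181,165)],[(135,132),(128,183),(199,193),(208,140)],(285,145),(205,205),3,70)
go("rack",[(170,50),(355,170),(218,348),(28,222)],[(68,265),(35,83),(215,48),(252,232)],(190,265),(375,210),4,26)
go("tex",[(67,152),(203,243)],[(218,215),(190,75)],(190,265),(375,210),4,72)
go("blank",[(143,63),(297,158)],[(126,233),(90,78)],(190,265),(375,210),4,72)
E
python3 m.py
```

```text
bush
[[479.5 255.5  62.  481.2 251.7 479.8 255.5]
 [457.1  96.   65.5 457.2  95.4 457.2  96.2]
 [598.2 237.2  64.1 598.6 235.2 598.4 237.4]
 [575.6  78.   65.  575.6  77.  575.8  78.5]]
insert
[[552.6 194.   62.  555.9 187.9 552.2 193.6]
 [510.6 199.2  62.8 514.5 194.4 509.9 198.1]
 [502.9 140.1  66.8 504.8 138.4 502.4 139.5]
 [546.5 133.3  67.8 547.6 132.  546.3 133.1]]
rack
[[ 491.2 -167.    22.   492.4 -169.1  491.7 -165.2]
 [ 611.8 -145.9   14.7  616.6 -148.3  609.4 -145. ]
 [ 635.6 -262.7   22.7  637.8 -261.9  634.  -263.3]
 [ 514.4 -285.3   22.3  516.5 -285.5  513.9 -284.7]]
tex
[[ 520.7 -253.    66.8  523.5 -253.6  520.1 -251.9]
 [ 608.2 -237.3   68.7  609.3 -238.3  608.  -236.1]]
blank
[[ 509.3 -194.4   67.3  512.2 -194.8  508.4 -194.2]
 [ 606.2 -174.3   65.7  608.7 -176.   605.3 -173. ]]
```

Mould and insert centre is about (528,166), yaw −8.7°. Texture plate centre is about (570,−244), with its +y axis at +10°. First move: shut fingers to a point over the insert.

>>> {"api": "play_rows", "payload": {
  "rows": [22, 34, 0, 0, 0, -0.047, 22, 34, 0, 0, 0, -0.047, 22, 34, 0, 0, 0, -0.047, 22, 34, 0, 0, 0, -0.047, 22, 34, 0, 0, 0, -0.047],
  "hand": 0,
  "squeeze": 20
}}

```text
time_s: 0.52
eef_pos: [359.3, -428.0, 200.5]
tool_rot: [2.372, -2.052, -0.009]
ft_force: [0.7, -0.1, 0.2]
finger_gap: 57.3
```

>>> {"api": "play_rows", "payload": {
  "rows": [20, 36, 0, 0, 0, 0, 20, 36, 0, 0, 0, 0, 20, 36, 0, 0, 0, 0, 20, 36, 0, 0, 0, 0, 20, 36, 0, 0, 0, 0]
}}

```text
time_s: 0.93
eef_pos: [458.3, -244.3, 199.6]
tool_rot: [2.368, -2.056, -0.012]
ft_force: [1.0, -0.7, 0.3]
finger_gap: 23.7
```

>>> {"api": "play_rows", "payload": {
  "rows": [8, 39, 0, 0, 0, 0, 8, 39, 0, 0, 0, 0, 8, 39, 0, 0, 0, 0, 8, 39, 0, 0, 0, 0, 8, 39, 0, 0, 0, 0]
}}

```text
time_s: 1.35
eef_pos: [499.9, -40.3, 198.9]
tool_rot: [2.368, -2.056, -0.011]
ft_force: [0.5, -0.4, 1.2]
finger_gap: 0.5
```

>>> {"api": "play_rows", "payload": {
  "rows": [6, 40, 0, 0, 0, 0, 6, 40, 0, 0, 0, 0, 6, 40, -5, 0, 0, 0, 6, 40, -10, 0, 0, 0, 4, 36, -15, 0, 0, 0]
}}

```text
time_s: 1.77
eef_pos: [528.6, 162.4, 170.9]
tool_rot: [2.371, -2.059, -0.007]
ft_force: [0.3, 0.2, -0.0]
finger_gap: 0.3
```

>>> {"api": "play_rows", "payload": {
  "rows": [0, 0, -20, 0, 0, 0, 0, 0, -20, 0, 0, 0, 0, 0, -20, 0, 0, 0, 0, 0, -10, 0, 0, 0, 0, 0, 0, 0, 0, 0]
}}

```text
time_s: 2.18
eef_pos: [525.0, 176.7, 95.2]
tool_rot: [-2.39, 2.038, 0.018]
ft_force: [-0.9, 0.5, -0.2]
finger_gap: 0.4
```

```bash
python3 - <<'E'
from h import *
print(arm.state()['eef_pos'],arm.state()['ft_force'])
s=cams.capture("scene");t=cams.capture("top")
c=lambda im,x,y:cv2.resize(im[y:y+110,x:x+125],None,fx=3,fy=3,interpolation=2)[:,:,::-1]
cv2.imwrite("pics/c3.png",np.hstack([c(s,285,110),c(t,205,205)]))
E
```

```text
[525.02541759 176.72438574  95.24713839] [-0.89610179  0.479117   -0.16271624]
```

View pics/c3.png

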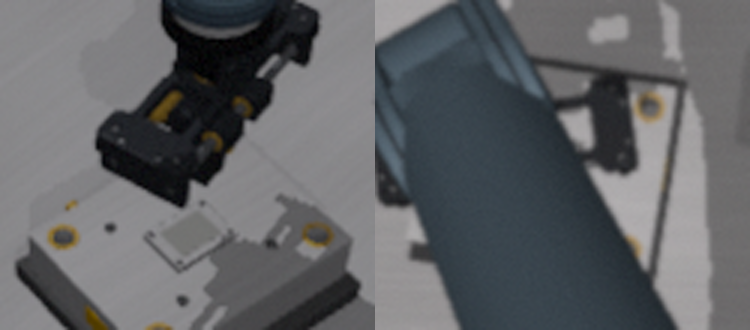

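The fingers are just above the insert, which shows at scene crop (188,235), and they are about 10 mm too far in y. I'll correct that and then press.

>>> {"api": "play_rows", "payload": {
  "rows": [3, -10, -5, 0, 0, 0, 0, 0, -5, 0, 0, 0, 0, 0, -4, 0, 0, 0, 0, 0, -3, 0, 0, 0, 0, 0, 0, 0, 0, 0]
}}

```text
time_s: 2.7
eef_pos: [533.3, 164.0, 82.7]
tool_rot: [-2.379, 2.039, 0.008]
ft_force: [-0.1, -0.7, 0.3]
finger_gap: 0.4
```

>>> {"api": "play_rows", "payload": {
  "rows": [0, 0, -3, 0, 0, 0, 0, 0, -3, 0, 0, 0, 0, 0, -3, 0, 0, 0, 0, 0, -3, 0, 0, 0, 0, 0, -3, 0, 0, 0]
}}

```text
time_s: 3.12
eef_pos: [534.1, 164.5, 67.4]
tool_rot: [-2.378, 2.038, 0.006]
ft_force: [-0.5, 0.3, 0.8]
finger_gap: 0.4
```

>>> {"api": "play_rows", "payload": {
  "rows": [-1, 0, -3, 0, 0, 0, -1, 0, -3, 0, 0, 0, -1, 0, -3, 0, 0, 0, 0, 0, -3, 0, 0, 0, 0, 0, -3, 0, 0, 0]
}}

```text
time_s: 3.53
eef_pos: [530.3, 164.9, 50.5]
tool_rot: [-2.379, 2.037, 0.007]
ft_force: [0.5, -0.2, -0.1]
finger_gap: 0.7
```

```bash
python3 - <<'E'
from h import *
st=arm.state();print(st['eef_pos'],st['ft_force'],st['joints'],st['tool_rot'])
s=cams.capture("scene")
def proj(n,X):
    c=P[n];f=240/np.tan(np.radians(c["fovy"]/2));K=np.array([[f,0,c["cx"]],[0,f,c["cy"]],[0,0,1.]])
    M=c["camera_from_world"]
    return cv2.projectPoints(np.array(X,float).reshape(-1,1,3),cv2.Rodrigues(M[:3,:3])[0],M[:3,3],K,c["dist_coeffs"])[0].reshape(-1,2)
p=proj("scene",[st['eef_pos'],[528,166,66],[0,0,0],[528,166,70]]);print(p)
im=s[100:250,250:450,::-1].copy();im=cv2.resize(im,None,fx=4,fy=4,interpolation=2)
for q,col in((p[0],(0,0,255)),(p[1],(0,255,0))): cv2.circle(im,tuple(int(v) for v in (q-[250,100])*4+2),4,col,1)
cv2.imwrite("pics/c4.png",im)
E
```

```text
[530.31893317 164.8599353   50.49246758] [ 0.4648     -0.22130721 -0.09905011] [-0.20395328  0.60142631 -0.22598892  1.88856994  0.1927185   0.6658269
 -1.95922525] [-2.37855289  2.03717102  0.00711955]
[[348.86245011 193.10853672]
 [348.80236479 188.18118791]
 [164.80254283 133.21164713]
 [348.89191538 187.10169551]]
```

View pics/c4.png

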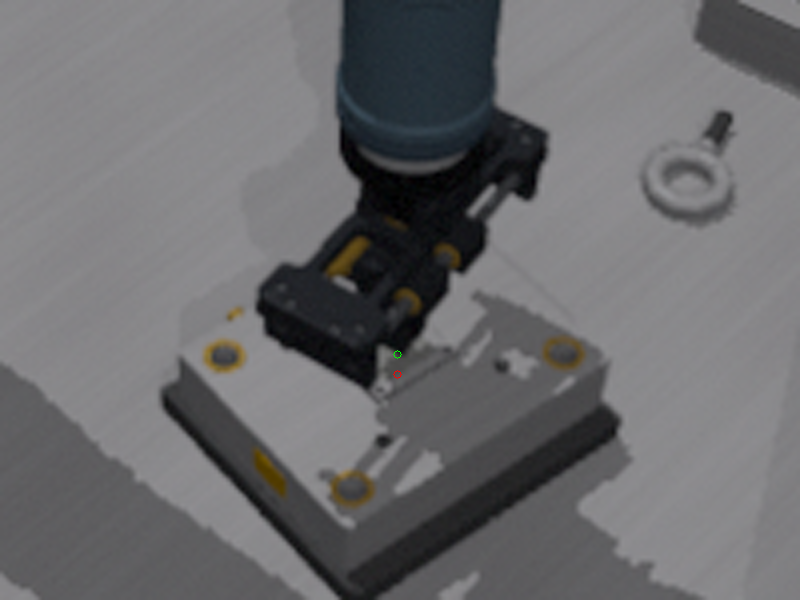

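```bash
python3 - <<'E'
from h import *
from scipy.spatial.transform import Rotation as R
st=arm.state();r=R.from_rotvec(st['tool_rot']).as_matrix();print(r.round(3))
c=P["scene"];f=240/np.tan(np.radians(c["fovy"]/2));K=np.array([[f,0,c["cx"]],[0,f,c["cy"]],[0,0,1.]]);M=c["camera_from_world"]
for sx in(1,-1):
  for sy in (1,-1):
    X=st['eef_pos']+r@[93.5*sx,37.5*sy,-64]
    q=cv2.projectPoints(X.reshape(1,1,3),cv2.Rodrigues(M[:3,:3])[0],M[:3,3],K,c["dist_coeffs"])[0].ravel()
    print(X.round(),((q-[250,100])*4).round())
E
```

```text
[[ 0.154 -0.988  0.002]
 [-0.988 -0.154  0.01 ]
 [-0.01  -0.004 -1.   ]]
[507.  66. 113.] [250. 380.]
[581.  77. 113.] [363. 443.]
[478. 251. 115.] [433. 176.]
[552. 262. 115.] [541. 230.]
```

```bash
python3 - <<'E'
from h import *
np.set_printoptions(precision=1,suppress=True)
t=np.array([[239,123]])/3+[205,205]
for s in([150,140],[160,150],[145,135]):
    print(tri(np.array([s])/3+[285,110],t))
for z in(130,160,200,240): print(z,plane("top",t,z))
E
```

```text
[[539.3  98.1 234.5]]
[[542.5 100.8 224.6]]
[[537.7  96.7 239.5]]
130 [[552.7 104.  130. ]]
160 [[548.7 102.2 160. ]]
200 [[543.3  99.6 200. ]]
240 [[538.   97.1 240. ]]
```

There is no contact force at a reported z of 50. The camera puts the gripper body about 40 mm higher than that pose implies, with xy agreeing. I'll keep going down in small guarded steps and calibrate z by contact.

>>> {"api": "play_rows", "payload": {
  "rows": [-1, 0, -3, 0, 0, 0, -1, 1, -3, 0, 0, 0, 0, 0, -3, 0, 0, 0, 0, 0, -3, 0, 0, 0, 0, 0, -2, 0, 0, 0]
}}

```text
time_s: 4.0
eef_pos: [528.0, 166.0, 34.9]
tool_rot: [-2.379, 2.037, 0.007]
ft_force: [-2.1, -1.7, 9.1]
finger_gap: 0.5
```

>>> {"api": "play_rows", "payload": {
  "rows": [0, 0, -2, 0, 0, 0, 0, 0, -2, 0, 0, 0, 0, 0, -2, 0, 0, 0, 0, 0, -2, 0, 0, 0, 0, 0, -2, 0, 0, 0]
}}

```text
time_s: 4.42
eef_pos: [528.0, 165.9, 31.6]
tool_rot: [-2.381, 2.04, 0.005]
ft_force: [-7.3, -2.2, 23.6]
finger_gap: 0.6
```

>>> {"api": "play_rows", "payload": {
  "rows": [0, 0, -2, 0, 0, 0, 0, 0, -2, 0, 0, 0, 0, 0, -2, 0, 0, 0, 0, 0, -2, 0, 0, 0, 0, 0, -2, 0, 0, 0]
}}

```text
time_s: 4.83
eef_pos: [528.0, 165.7, 31.7]
tool_rot: [-2.382, 2.042, 0.001]
ft_force: [-7.2, -2.4, 23.9]
finger_gap: 0.1
```

>>> {"api": "play_rows", "payload": {
  "rows": [0, 0, -3, 0, 0, 0, 0, 0, -3, 0, 0, 0, 0, 0, -3, 0, 0, 0, 0, 0, -3, 0, 0, 0, 0, 0, -3, 0, 0, 0]
}}

```text
time_s: 5.25
eef_pos: [528.1, 165.6, 31.6]
tool_rot: [-2.384, 2.045, -0.005]
ft_force: [-11.3, -4.4, 34.5]
finger_gap: 0.3
```

>>> {"api": "play_rows", "payload": {
  "rows": [0, 0, 2, 0, 0, 0, 0, 0, 5, 0, 0, 0, 0, -5, 20, 0, 0, 0, 0, -15, 25, 0, 0, 0, 0, -30, 25, 0, 0, 0]
}}

```text
time_s: 5.67
eef_pos: [524.4, 121.4, 108.7]
tool_rot: [2.394, -2.032, -0.005]
ft_force: [1.5, -0.1, 0.5]
finger_gap: 0.4
```

>>> {"api": "play_rows", "payload": {
  "rows": [0, -35, 20, 0, 0, 0, 0, -35, 20, 0, 0, 0, 0, -35, 0, 0, 0, 0, 0, -35, 0, 0, 0, 0, 0, -35, 0, 0, 0, 0]
}}

```text
time_s: 6.08
eef_pos: [527.7, -56.7, 157.1]
tool_rot: [-2.397, 2.017, -0.007]
ft_force: [1.1, -1.0, -0.4]
finger_gap: 0.3
```

```bash
python3 - <<'E'
from h import *
print(arm.state()['eef_pos'])
s=cams.capture("scene");t=cams.capture("top")
a=cv2.resize(s[100:325,180:440],None,fx=2,fy=2,interpolation=2)[:,:,::-1]
b=cv2.resize(t[205:315,205:330],None,fx=2.2,fy=2.2,interpolation=2)[:,:,::-1]
b=cv2.copyMakeBorder(b,0,450-b.shape[0],0,0,0)
cv2.imwrite("pics/c5.png",np.hstack([a,b]))
E
```

```text
[527.71527185 -56.72868584 157.07606371]
```

View pics/c5.png

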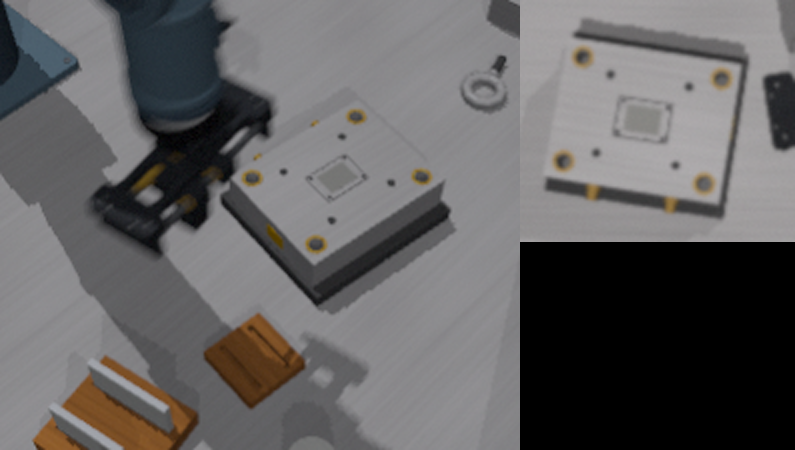

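After pressing, the insert sits flush: the shadow step at scene crop (337,178) is gone. True tip height is about the reported z + 34. The insert stopped at reported 31.6, where the face is 66, and the camera also shows the body that much higher. Next I stage above the plain end of the plate.

>>> {"api": "play_rows", "payload": {
  "rows": [3, -38, -4, 0, 0, 0, 3, -38, -4, 0, 0, 0, 3, -38, -4, 0, 0, 0, 3, -38, -4, 0, 0, 0, 2, -25, -4, 0, 0, 0],
  "hand": 36
}}

```text
time_s: 6.6
eef_pos: [542.4, -233.2, 137.1]
tool_rot: [-2.398, 2.014, -0.008]
ft_force: [-0.3, -0.1, -0.6]
finger_gap: 31.9
```

>>> {"api": "play_rows", "payload": {
  "rows": [0, 0, 0, 0, 0, 0, 0, 0, 0, 0, 0, 0, 0, 0, 0, 0, 0, 0, 0, 0, 0, 0, 0, 0, 0, 0, 0, 0, 0, 0]
}}

```text
time_s: 7.02
eef_pos: [541.5, -236.1, 135.1]
tool_rot: [-2.393, 2.022, -0.005]
ft_force: [0.2, 0.5, 0.1]
finger_gap: 36.0
```

```bash
python3 - <<'E'
from h import *
st=arm.state();print(st['eef_pos'],st['tool_rot'],st['joints'])
s=cams.capture("scene");t=cams.capture("top")
a=cv2.resize(s[205:355,165:298],None,fx=3,fy=3,interpolation=2)[:,:,::-1]
b=cv2.resize(t[180:330,350:483],None,fx=3,fy=3,interpolation=2)[:,:,::-1]
cv2.imwrite("pics/c6.png",np.hstack([a,b]))
E
```

```text
[ 541.50178205 -236.05600146  135.10098873] [-2.39289183  2.0222715  -0.00534305] [ 0.46338541  0.5207008  -0.1668124   1.75651026  0.09977647  0.8664498
 -1.14918094]
```

View pics/c6.png

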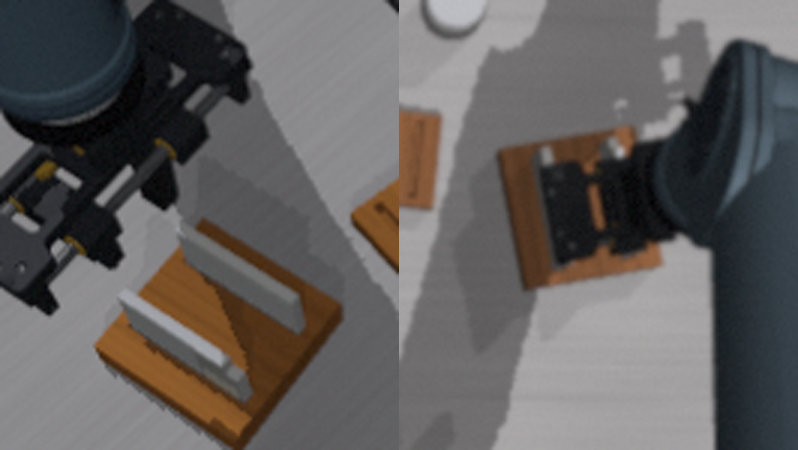

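```bash
python3 - <<'E'
from h import *
from scipy.spatial.transform import Rotation as R
np.set_printoptions(precision=1,suppress=True)
st=arm.state();r=R.from_rotvec(st['tool_rot']).as_matrix();print(r.round(2))
T=lambda p:np.array(p,float)/3+[350,180]
S=lambda p:np.array(p,float)/3+[165,205]
# end block (+y): far-right corner, near-right corner, centre of top
for s,t in (([205,45],[171,214]),([248,68],[145,165])): print(tri([S(s)],[T(t)]), (tri([S(s)],[T(t)])-st['eef_pos'])@r)
# finger tips seen in scene: pixel of points at various depth along tool axis, jaw half gap 18..35
c=P["scene"];f=240/np.tan(np.radians(c["fovy"]/2));K=np.array([[f,0,c["cx"]],[0,f,c["cy"]],[0,0,1.]]);M=c["camera_from_world"]
for dz in(0,-34):
  for x in(-18,-35,18,35):
    X=st['eef_pos']+r@[x,0,dz]
    q=cv2.projectPoints(X.reshape(1,1,3),cv2.Rodrigues(M[:3,:3])[0],M[:3,3],K,c["dist_coeffs"])[0].ravel()
    print(dz,x,((q-[165,205])*3).round())
E
```

```text
[[ 0.2 -1.   0. ]
 [-1.  -0.2  0. ]
 [-0.  -0.  -1. ]]
[[ 529.1 -155.8  264.6]] [[ -81.4   -2.2 -129.1]]
[[ 560.5 -143.4  261.2]] [[ -88.4  -35.2 -125.4]]
0 -18 [164. 230.]
0 -35 [181. 210.]
0 18 [126. 272.]
0 35 [108. 293.]
-34 -18 [154. 204.]
-34 -35 [172. 184.]
-34 18 [114. 247.]
-34 35 [ 95. 268.]
```

```bash
python3 - <<'E'
import cv2
im=cv2.imread("pics/c6.png")[90:300,70:230]
cv2.imwrite("pics/c7.png",cv2.convertScaleAbs(cv2.resize(im,None,fx=2.8,fy=2.8,interpolation=2),alpha=1.8,beta=10))
E
```

```text
(no output)
```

View pics/c7.png

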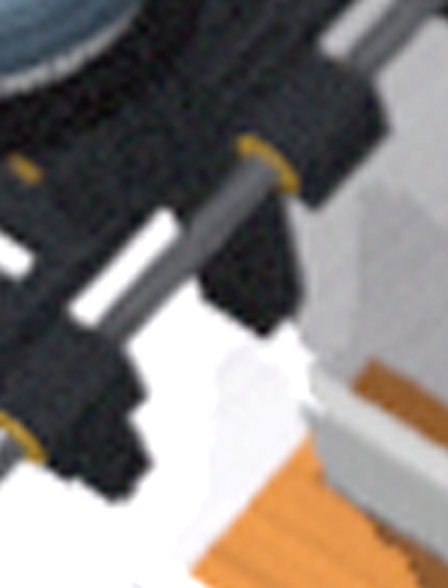

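The finger tips in the scene view, crop (165,210) and (113,269), match a tip at reported z + 34 with xy right. So the target is plate y ≈ −28 at xy (542,−249) and reported z ≈ 5, i.e. tips 13 mm above the rack.

>>> {"api": "play_rows", "payload": {
  "rows": [1, -13, 0, 0, 0, 0, 0, 0, 0, 0, 0, 0, 0, 0, -10, 0, 0, 0, 0, 0, -20, 0, 0, 0, 0, 0, -15, 0, 0, 0]
}}

```text
time_s: 7.53
eef_pos: [546.4, -249.9, 92.0]
tool_rot: [-2.394, 2.017, -0.018]
ft_force: [-0.3, 0.4, 0.3]
finger_gap: 35.9
```

>>> {"api": "play_rows", "payload": {
  "rows": [0, 0, -8, 0, 0, 0, 0, 0, -8, 0, 0, 0, 0, 0, -8, 0, 0, 0, 0, 0, -5, 0, 0, 0, 0, 0, 0, 0, 0, 0]
}}

```text
time_s: 7.95
eef_pos: [543.9, -249.0, 56.5]
tool_rot: [-2.395, 2.018, -0.009]
ft_force: [0.5, 0.9, -0.2]
finger_gap: 36.0
```

>>> {"api": "play_rows", "payload": {
  "rows": [0, 0, -5, 0, 0, 0, 0, 0, -5, 0, 0, 0, 0, 0, -5, 0, 0, 0, 0, 0, -5, 0, 0, 0, 0, 0, -3, 0, 0, 0]
}}

```text
time_s: 8.37
eef_pos: [545.6, -249.5, 33.2]
tool_rot: [-2.394, 2.017, -0.015]
ft_force: [-0.3, -0.5, -0.7]
finger_gap: 35.8
```

>>> {"api": "play_rows", "payload": {
  "rows": [0, 0, -6, 0, 0, 0, 0, 0, -6, 0, 0, 0, 0, 0, -6, 0, 0, 0, 0, 0, -4, 0, 0, 0, 0, 0, -1, 0, 0, 0]
}}

```text
time_s: 8.78
eef_pos: [545.4, -249.5, 7.3]
tool_rot: [-2.394, 2.017, -0.014]
ft_force: [-0.0, -0.4, -0.6]
finger_gap: 35.7
```

>>> {"api": "play_rows", "payload": {
  "rows": [0, 0, 0, 0, 0, 0, 0, 0, 0, 0, 0, 0, 0, 0, 0, 0, 0, 0, 0, 0, 0, 0, 0, 0, 0, 0, 0, 0, 0, 0],
  "hand": 0,
  "squeeze": 12
}}

```text
time_s: 9.2
eef_pos: [545.5, -249.4, 7.2]
tool_rot: [-2.394, 2.017, -0.014]
ft_force: [-0.9, -0.3, -1.0]
finger_gap: 8.0
```

>>> {"api": "play_rows", "payload": {
  "rows": [0, 0, 0, 0, 0, 0, 0, 0, 0, 0, 0, 0, 0, 0, 0, 0, 0, 0, 0, 0, 0, 0, 0, 0, 0, 0, 0, 0, 0, 0],
  "squeeze": 45
}}

```text
time_s: 9.62
eef_pos: [545.2, -249.4, 7.3]
tool_rot: [-2.394, 2.017, -0.014]
ft_force: [0.5, -0.7, -0.7]
finger_gap: 7.8
```

Gap 8 mm, so the plate is gripped. Lifting straight up.

>>> {"api": "play_rows", "payload": {
  "rows": [0, 0, 4, 0, 0, 0, 0, 0, 8, 0, 0, 0, 0, 0, 8, 0, 0, 0, 0, 0, 8, 0, 0, 0, 0, 0, 8, 0, 0, 0]
}}

```text
time_s: 10.03
eef_pos: [544.1, -249.0, 45.2]
tool_rot: [-2.395, 2.018, -0.01]
ft_force: [0.7, -0.6, -0.7]
finger_gap: 7.6
```

>>> {"api": "play_rows", "payload": {
  "rows": [0, 0, 20, 0, 0, 0, 0, 0, 25, 0, 0, 0, 0, 0, 25, 0, 0, 0, 0, 0, 25, 0, 0, 0, 0, 0, 25, 0, 0, 0]
}}

```text
time_s: 10.45
eef_pos: [540.8, -247.5, 170.8]
tool_rot: [-2.396, 2.018, -0.002]
ft_force: [0.3, -1.4, -0.5]
finger_gap: 7.7
```

>>> {"api": "play_rows", "payload": {
  "rows": [0, 0, 20, 0, 0, 0, 0, 0, 15, 0, 0, 0, 0, 0, 0, 0, 0, 0, 0, 0, 0, 0, 0, 0, 0, 0, 0, 0, 0, 0]
}}

```text
time_s: 10.87
eef_pos: [543.8, -248.7, 217.7]
tool_rot: [-2.393, 2.016, -0.023]
ft_force: [0.5, -0.0, -1.5]
finger_gap: 7.6
```

```bash
python3 - <<'E'
from h import *
st=arm.state();print(st['eef_pos'],st['tool_rot'],st['joints'],st['finger_gap'],st['ft_force'])
E
```

```text
[ 543.80170468 -248.67174185  217.74186683] [-2.39311924  2.01550334 -0.02329696] [ 0.48917181  0.42962778 -0.17511011  1.6775975   0.0775045   1.02298405
 -1.10935184] 7.552641673415683 [ 0.49234797 -0.03100142 -1.54987   ]
```

Lifted. Next: yaw +90° while carrying it at height towards the mould, then tilt.

>>> {"api": "play_rows", "payload": {
  "rows": [0, 20, 3, 0, 0, 0.1, 0, 24, 3, 0, 0, 0.11, 0, 24, 3, 0, 0, 0.11, 0, 24, 3, 0, 0, 0.11, 0, 24, 3, 0, 0, 0.11]
}}

```text
time_s: 11.28
eef_pos: [537.6, -135.3, 225.9]
tool_rot: [-2.854, 1.292, -0.004]
ft_force: [-0.5, -0.6, -1.4]
finger_gap: 7.6
```

>>> {"api": "play_rows", "payload": {
  "rows": [0, 24, 0, 0, 0, 0.11, 0, 24, 0, 0, 0, 0.11, 0, 24, 0, 0, 0, 0.11, 0, 24, 0, 0, 0, 0.11, 0, 24, 0, 0, 0, 0.11]
}}

```text
time_s: 11.7
eef_pos: [532.5, -9.6, 219.7]
tool_rot: [-3.105, 0.426, 0.016]
ft_force: [0.6, 0.4, -1.0]
finger_gap: 7.8
```

>>> {"api": "play_rows", "payload": {
  "rows": [-3, 24, 0, 0, 0, 0.11, -3, 24, 0, 0, 0, 0.11, -3, 20, 0, 0, 0, 0.1, -3, 15, 0, 0, 0, 0.05, 0, 0, 0, 0, 0, 0]
}}

```text
time_s: 12.12
eef_pos: [514.6, 83.2, 213.7]
tool_rot: [-3.127, -0.202, 0.035]
ft_force: [0.4, 0.4, -0.8]
finger_gap: 7.7
```

```bash
cat > s.py <<'E'
from h import *
from scipy.spatial.transform import Rotation as R
np.set_printoptions(precision=3,suppress=True)
st=arm.state();r=R.from_rotvec(st['tool_rot']);print(st['eef_pos'],st['joints'],st['finger_gap']);print(r.as_matrix())
ph,th=np.radians([10,48]);h=np.array([np.cos(ph),np.sin(ph),0]);u=np.array([0,0,1.])
x=np.cos(th)*h+np.sin(th)*u;z=np.sin(th)*h-np.cos(th)*u
T=R.from_matrix(np.c_[x,np.cross(z,x),z]);print("turn",(T*r.inv()).as_rotvec())
E
python3 s.py
```

```text
[514.55   83.204 213.701] [ 0.244  0.384 -0.606  1.821  0.235  1.032 -0.324] 7.71746155474741
[[ 0.991  0.129 -0.023]
 [ 0.129 -0.992  0.007]
 [-0.022 -0.009 -1.   ]]
turn [ 0.121 -0.851  0.039]
```

>>> {"api": "play_rows", "payload": {
  "rows": [2, 4, 2, 0.015, -0.107, 0.005, 2, 4, 2, 0.015, -0.107, 0.005, 2, 4, 2, 0.015, -0.107, 0.005, 2, 4, 2, 0.015, -0.107, 0.005, 2, 4, 2, 0.015, -0.107, 0.005]
}}

```text
time_s: 12.53
eef_pos: [528.1, 100.8, 222.1]
tool_rot: [-2.969, -0.213, -0.811]
ft_force: [1.7, -1.7, -1.5]
finger_gap: 7.5
```

>>> {"api": "play_rows", "payload": {
  "rows": [2, 2, 0, 0.015, -0.107, 0.005, 2, 2, 0, 0.015, -0.107, 0.005, 2, 2, 0, 0.015, -0.107, 0.005, 0, 0, 0, 0, 0, 0, 0, 0, 0, 0, 0, 0]
}}

```text
time_s: 12.95
eef_pos: [532.2, 81.0, 218.5]
tool_rot: [-2.978, -0.182, -0.943]
ft_force: [0.7, -0.5, -1.9]
finger_gap: 7.4
```

```bash
python3 s.py
```

```text
[532.178  81.027 218.51 ] [ 0.274  0.11  -0.626  2.328  1.041  0.238 -1.172] 7.441894475679416
[[ 0.812  0.115  0.573]
 [ 0.107 -0.993  0.048]
 [ 0.574  0.023 -0.818]]
turn [ 0.055 -0.22   0.062]
```

The tilt stalls with j6 at 0.24 and j4 at 2.33, so this heading runs into joint limits and leaves the slope at 55°. I'll fit a simple serial model to the logged states to find a heading that allows more tilt.

```bash
cat > k.py <<'E'
import numpy as np, itertools
from scipy.spatial.transform import Rotation as R
from scipy.optimize import least_squares
J=np.array([[1.09678914,.53707256,-.00448118,1.53871916,.00262328,1.06731095,-.07120609],[-.20395328,.60142631,-.22598892,1.88856994,.1927185,.6658269,-1.95922525],[.46338541,.5207008,-.1668124,1.75651026,.09977647,.8664498,-1.14918094],[.48917181,.42962778,-.17511011,1.6775975,.0775045,1.02298405,-1.10935184],[.244,.384,-.606,1.821,.235,1.032,-.324],[.274,.11,-.626,2.328,1.041,.238,-1.172]])
X=np.array([[257.56,-596.16,203.26],[530.32,164.86,50.49],[541.5,-236.06,135.1],[543.8,-248.67,217.74],[514.55,83.2,213.7],[532.18,81.03,218.51]])
Q=[R.from_rotvec(v) for v in([-2.62473446,1.72504245,.0020637],[-2.37855289,2.03717102,.00711955],[-2.39289183,2.0222715,-.00534305],[-2.39311924,2.01550334,-.02329696])]
Q+=[R.from_matrix(np.array(m)) for m in([[.991,.129,-.023],[.129,-.992,.007],[-.022,-.009,-1]],[[.812,.115,.573],[.107,-.993,.048],[.574,.023,-.818]])]
def fk(q,p,s):
    d,l1,l2,l3,a,o=p[:6]
    r=R.from_euler('z',s[0]*q[0]+p[6]);t=np.array([0,0,d])
    r=r*R.from_euler('y',q[1])*R.from_euler('z',s[1]*q[2]);t=t+r.apply([a,0,l1])
    r=r*R.from_euler('y',q[3]);t=t+r.apply([-a,0,0])
    r=r*R.from_euler('z',s[2]*q[4]);t=t+r.apply([0,0,l2])
    r=r*R.from_euler('y',q[5]);t=t+r.apply([o,0,0])
    r=r*R.from_euler('z',s[3]*q[6]+p[7]);t=t+r.apply([0,0,l3])
    return t,r
def fit():
    best=None
    for s in itertools.product([1,-1],repeat=4):
      for o7 in (0,np.pi):
        f=lambda p:np.concatenate([np.r_[(t-x)/10,(r.inv()*g).as_rotvec()*20] for (t,r),x,g in((fk(q,p,s),x,g) for q,x,g in zip(J,X,Q))])
        a=least_squares(f,[350,450,450,300,0,0,0,o7])
        if best is None or a.cost<best[0]: best=(a.cost,a.x,s)
    return best
if __name__=="__main__":
    c,p,s=fit();print(c,p.round(3),s)
    np.save("p.npy",np.r_[p,s])
    lo=np.array([-2.7,-.37,-1.27,.24,-1.31,.19,-2.76])+.08;hi=np.array([2.7,2.16,1.26,2.4,4.45,1.91,2.76])-.08
    u=np.array([0,0,1.]);F=np.array([528,166,126.])
    for th in(45,50):
     for phd in range(-90,100,20):
      ph=np.radians(phd);t=np.radians(th);h=np.array([np.cos(ph),np.sin(ph),0])
      x=np.cos(t)*h+np.sin(t)*u;z=np.sin(t)*h-np.cos(t)*u;y=np.cross(z,x);T=R.from_matrix(np.c_[x,y,z])
      P0=F+57*y+34*z  # tool-offset hypothesis
      g=lambda q:np.r_[(fk(q,p,s)[0]-P0)/10,(fk(q,p,s)[1].inv()*T).as_rotvec()*10,.02*(q-J[-1])]
      b=min((least_squares(g,np.clip(q0,lo,hi),bounds=(lo,hi)) for q0 in(J[-1],J[4],J[4]+[0,0,.6,0,1,-.5,0],J[4]+[0,0,.6,0,-1,-.5,0],J[-1]+[0,0,1.2,0,-1.5,.3,0])),key=lambda b:b.cost)
      print(th,phd,round(b.cost,3),b.x.round(2),(fk(b.x,p,s)[0]-P0).round(1))
E
python3 k.py
```

```text
0.5086769946808648 [ 3.46168e+02  5.36270e+02  4.53383e+02  3.81310e+02 -1.51930e+01
  6.80000e-02 -7.10000e-02  3.07200e+00] (-1, -1, -1, -1)
45 -90 0.001 [-0.84  0.77  0.07  1.72  0.55  1.27 -2.68] [ 0. -0.  0.]
45 -70 0.001 [-0.81  0.69 -0.04  1.93  0.84  1.1  -2.68] [ 0. -0.  0.]
45 -50 0.001 [-0.86  0.61  0.03  2.14  1.13  0.87 -2.68] [0. 0. 0.]
45 -30 0.03 [-1.38  0.7   0.78  2.3   1.4   0.27 -2.68] [0.1 0.2 0.3]
45 -10 1.29 [ 0.22  0.81 -1.11  2.32  1.81  1.21 -2.33] [3.6 2.2 0.6]
45 10 2.133 [ 0.58  0.78 -1.19  2.32  1.92  0.76 -1.81] [5.4 1.2 1.1]
45 30 0.386 [ 0.83  0.91 -1.19  2.32  2.24  0.43 -1.52] [ 2.4 -0.1  0.3]
45 50 0.107 [ 0.89  1.   -1.19  2.25  2.11  0.27 -1.02] [-0.1  0.5 -1. ]
45 70 0.001 [ 0.89  1.08 -1.19  2.02  0.54  0.38  0.85] [-0.  0. -0.]
45 90 0.002 [ 0.79  1.15 -1.19  1.81  0.35  0.72  1.27] [-0.  0. -0.]
50 -90 0.001 [-0.9   0.82  0.13  1.68  0.54  1.32 -2.68] [ 0. -0.  0.]
50 -70 0.001 [-0.94  0.74  0.09  1.91  0.81  1.11 -2.68] [ 0. -0.  0.]
50 -50 0.001 [-1.13  0.68  0.31  2.13  1.06  0.8  -2.68] [0. 0. 0.]
50 -30 0.168 [-1.48  0.8   0.86  2.29  1.31  0.27 -2.68] [0.1 0.7 0.7]
50 -10 2.219 [ 0.18  0.95 -1.19  2.32  1.86  1.47 -2.39] [4.6 3.2 0.5]
50 10 4.026 [ 0.57  0.78 -1.19  2.32  1.93  0.78 -1.83] [7.4 1.8 1.5]
50 30 1.059 [ 0.89  0.96 -1.19  2.32  2.36  0.38 -1.55] [ 4.1 -0.4  0.3]
50 50 0.108 [ 0.95  1.09 -1.19  2.28  2.48  0.27 -1.28] [-0.2  0.5 -0.7]
50 70 0.001 [ 0.93  1.14 -1.19  2.03  0.43  0.34  1.01] [-0.  0. -0.]
50 90 0.002 [ 0.82  1.2  -1.19  1.8   0.28  0.71  1.37] [-0.  0. -0.]
```

```bash
cat > k2.py <<'E'
from k import *
v=np.load("p.npy");p,s=v[:8],v[8:]
lo=np.array([-2.7,-.37,-1.27,.24,-1.31,.19,-2.76])+.1;hi=np.array([2.7,2.16,1.26,2.4,4.45,1.91,2.76])-.1
u=np.array([0,0,1.]);F=np.array([528,166,126.])
rng=np.random.default_rng(0)
for phd in list(range(-110,-40,20))+list(range(50,131,20)):
  ph=np.radians(phd);t=np.radians(47);h=np.array([np.cos(ph),np.sin(ph),0])
  x=np.cos(t)*h+np.sin(t)*u;z=np.sin(t)*h-np.cos(t)*u;y=np.cross(z,x);T=R.from_matrix(np.c_[x,y,z])
  P0=F+57*y+34*z
  sols=[]
  for j3 in(-.9,-.5,0,.5,.9):
    for k in range(4):
      g=lambda q:np.r_[(fk(q,p,s)[0]-P0)/5,(fk(q,p,s)[1].inv()*T).as_rotvec()*20,.3*(q[2]-j3)]
      b=least_squares(g,rng.uniform(lo,hi),bounds=(lo,hi),max_nfev=60)
      e=g(b.x)[:6]
      if e@e<.01 and abs(b.x[0])<2: sols.append(np.min(np.r_[b.x-lo,hi-b.x]).round(2).tolist().__str__()+" "+str(b.x.round(2)))
  print(phd,*sorted(set(sols),reverse=True)[:4],sep="\n  ")
E
python3 k2.py
```

```text
-110
  0.33 [-1.19  1.05  0.83  1.51 -0.12  1.43 -2.32]
  0.26 [-1.23  1.08  0.9   1.51 -0.18  1.43 -2.27]
  0.12 [-1.02  0.94  0.5   1.51  0.11  1.42 -2.54]
  0.0 [-0.9   0.9   0.3   1.51  0.24  1.45 -2.66]
-90
  0.36 [-1.25  0.92  0.69  1.71  0.15  1.16 -2.3 ]
  0.0 [-0.89  0.8   0.13  1.71  0.53  1.27 -2.66]
  0.0 [-0.89  0.79  0.13  1.71  0.53  1.28 -2.66]
-70
  0.26 [-1.47  0.93  0.9   1.92  0.13  0.83 -2.04]
  0.25 [-1.22  0.77  0.5   1.92  0.53  0.92 -2.41]
  0.0 [-0.9   0.71  0.06  1.92  0.8   1.09 -2.66]
-50
  0.16 [-1.49  0.82  0.84  2.14  0.53  0.5  -2.17]
  0.16 [-1.42  0.77  0.74  2.14  0.68  0.55 -2.31]
  0.16 [-1.42  0.77  0.74  2.14  0.68  0.54 -2.31]
  0.14 [-1.25  0.69  0.5   2.14  0.91  0.66 -2.52]
50
  0.0 [-0.74  1.02  1.16  2.24  4.35  1.53  2.38]
70
  0.21 [ 0.53  0.74 -0.55  2.02 -1.    0.54  2.25]
  0.11 [ 0.69  0.84 -0.8   2.02 -0.69  0.4   1.99]
  0.08 [ 0.73  0.87 -0.86  2.02 -0.56  0.37  1.87]
  0.06 [ 0.76  0.89 -0.9   2.02 -0.46  0.35  1.78]
90
  0.49 [ 0.43  0.81 -0.5   1.81 -0.65  0.81  2.13]
  0.49 [ 0.41  0.81 -0.47  1.81 -0.68  0.83  2.15]
  0.48 [ 0.5   0.84 -0.6   1.81 -0.55  0.77  2.05]
  0.46 [ 0.55  0.87 -0.69  1.81 -0.46  0.75  1.97]
110
  0.55 [ 0.34  0.9  -0.53  1.6  -0.41  1.07  2.11]
  0.53 [ 0.33  0.9  -0.51  1.6  -0.42  1.07  2.13]
  0.53 [ 0.33  0.9  -0.5   1.6  -0.43  1.07  2.13]
  0.53 [ 0.33  0.9  -0.5   1.6  -0.42  1.07  2.13]
130
  0.45 [ 0.21  0.98 -0.5   1.41 -0.26  1.32  2.21]
  0.33 [ 0.37  1.09 -0.84  1.41  0.02  1.29  1.98]
  0.33 [ 0.08  0.93 -0.28  1.41 -0.43  1.36  2.33]
  0.29 [ 0.04  0.93 -0.21  1.41 -0.47  1.38  2.37]
```

Headings φ ≈ 100–110° (tool pointing left, frosted end towards the base) have good joint margins and suit the present elbow posture. I'll untilt, yaw about +95°, then tilt again, all at height.

>>> {"api": "play_rows", "payload": {
  "rows": [0, 4, 1, -0.012, 0.118, 0, 0, 4, 1, -0.012, 0.118, 0, 0, 4, 1, -0.012, 0.118, 0, 0, 4, 1, -0.012, 0.118, 0, 0, 4, 1, -0.012, 0.118, 0]
}}

```text
time_s: 13.37
eef_pos: [529.4, 88.8, 221.6]
tool_rot: [3.108, 0.188, 0.215]
ft_force: [0.8, 0.4, -1.7]
finger_gap: 7.5
```

>>> {"api": "play_rows", "payload": {
  "rows": [6, 4, 0, 0, 0, 0.11, 6, 4, 0, 0, 0, 0.11, 6, 4, 0, 0, 0, 0.11, 6, 4, 0, 0, 0, 0.11, 6, 4, 0, 0, 0, 0.11]
}}

```text
time_s: 13.78
eef_pos: [562.9, 115.7, 223.3]
tool_rot: [-2.905, -1.046, -0.188]
ft_force: [0.1, 0.4, -1.2]
finger_gap: 7.3
```

>>> {"api": "play_rows", "payload": {
  "rows": [3, 4, 0, 0, 0, 0.11, 3, 4, 0, 0, 0, 0.11, 3, 4, 0, 0, 0, 0.11, 3, 4, 0, 0, 0, 0.11, 3, 4, 0, 0, 0, 0.11]
}}

```text
time_s: 14.2
eef_pos: [576.9, 138.8, 223.0]
tool_rot: [-2.439, -1.797, -0.148]
ft_force: [-0.3, -0.6, -1.4]
finger_gap: 7.5
```

>>> {"api": "play_rows", "payload": {
  "rows": [0, 4, 0, 0, 0, 0.11, 0, 4, 0, 0, 0, 0.11, 0, 4, 0, 0, 0, 0.11, 0, 4, 0, 0, 0, 0.11, 0, 0, 0, 0, 0, 0]
}}

```text
time_s: 14.62
eef_pos: [575.0, 158.1, 222.1]
tool_rot: [-1.921, -2.277, -0.108]
ft_force: [0.4, -0.1, -0.8]
finger_gap: 7.8
```

```bash
sed -i 's/\[10,48\]/[105,47]/' s.py; cat >> s.py <<'E'
F=np.array([528,166,126.]);y=np.cross(z,x)
print("goal tool-hyp",F+57*y+34*z,"world-hyp",F+57*y-[0,0,34])
E
python3 s.py
```

```text
[575.006 158.053 222.075] [ 0.489  0.733 -1.138  1.59   0.511  1.221  1.033] 7.809578448784811
[[-0.162  0.984 -0.076]
 [ 0.972  0.172  0.158]
 [ 0.169 -0.048 -0.984]]
turn [0.645 0.095 0.069]
goal tool-hyp [576.622 204.771 102.812] world-hyp [583.058 180.753  92.   ]
```

>>> {"api": "play_rows", "payload": {
  "rows": [0, 3, 0, 0.1, 0.015, 0.011, 0, 3, 0, 0.1, 0.015, 0.011, 0, 3, 0, 0.1, 0.015, 0.011, 0, 0, 0, 0, 0, 0, 0, 0, 0, 0, 0, 0]
}}

```text
time_s: 15.03
eef_pos: [574.7, 171.6, 224.5]
tool_rot: [-1.706, -2.094, -0.397]
ft_force: [-0.4, 0.9, -0.7]
finger_gap: 7.5
```

```bash
python3 s.py
```

```text
[574.711 171.628 224.458] [ 0.665  0.856 -1.217  1.591  0.317  1.134  1.274] 7.5096665055433505
[[-0.168  0.977 -0.133]
 [ 0.86   0.211  0.464]
 [ 0.481 -0.036 -0.876]]
turn [0.317 0.04  0.043]
goal tool-hyp [576.622 204.771 102.812] world-hyp [583.058 180.753  92.   ]
```

>>> {"api": "play_rows", "payload": {
  "rows": [0, 4, -8, 0.07, 0.01, 0.01, 0, 4, -8, 0.07, 0.01, 0.01, 0, 4, -8, 0.07, 0.01, 0.01, 0, 4, -8, 0, 0, 0, 0, 0, 0, 0, 0, 0]
}}

```text
time_s: 15.45
eef_pos: [574.2, 192.4, 195.0]
tool_rot: [-1.549, -1.978, -0.557]
ft_force: [-1.0, 0.2, -1.1]
finger_gap: 7.8
```

```bash
python3 s.py
```

```text
[574.189 192.378 194.991] [ 0.709  1.    -1.22   1.599  0.227  1.064  1.434] 7.783033960684449
[[-0.175  0.969 -0.174]
 [ 0.736  0.246  0.631]
 [ 0.654 -0.017 -0.756]]
turn [0.108 0.01  0.012]
goal tool-hyp [576.622 204.771 102.812] world-hyp [583.058 180.753  92.   ]
```

>>> {"api": "play_rows", "payload": {
  "rows": [1, 3, -8, 0.04, 0.005, 0.005, 1, 3, -8, 0.04, 0.005, 0.005, 0, 0, -8, 0.02, 0, 0, 0, 0, -8, 0, 0, 0, 0, 0, 0, 0, 0, 0]
}}

```text
time_s: 15.87
eef_pos: [574.8, 204.8, 166.8]
tool_rot: [-1.473, -1.934, -0.628]
ft_force: [0.2, 0.1, -0.9]
finger_gap: 7.6
```

>>> {"api": "play_rows", "payload": {
  "rows": [0, 0, 0, 0, 0, 0, 0, 0, 0, 0, 0, 0, 0, 0, 0, 0, 0, 0, 0, 0, 0, 0, 0, 0, 0, 0, 0, 0, 0, 0]
}}

```text
time_s: 16.28
eef_pos: [574.8, 206.9, 170.4]
tool_rot: [-1.472, -1.941, -0.627]
ft_force: [0.6, 0.1, -1.1]
finger_gap: 7.5
```

```bash
python3 s.py; python3 - <<'E'
from h import *
s=cams.capture("scene");t=cams.capture("top")
cv2.imwrite("pics/s8.png",s[:,:,::-1]);cv2.imwrite("pics/t8.png",t[:,:,::-1])
a=cv2.resize(s[110:235,280:412],None,fx=3,fy=3,interpolation=2)[:,:,::-1]
b=cv2.resize(t[190:315,205:337],None,fx=3,fy=3,interpolation=2)[:,:,::-1]
cv2.imwrite("pics/c8.png",np.hstack([a,b]))
E
```

```text
[574.764 206.868 170.361] [ 0.712  1.086 -1.217  1.601  0.213  1.025  1.51 ] 7.5293936718651056
[[-0.19   0.964 -0.188]
 [ 0.671  0.267  0.691]
 [ 0.716  0.005 -0.698]]
turn [ 0.02   0.011 -0.009]
goal tool-hyp [576.622 204.771 102.812] world-hyp [583.058 180.753  92.   ]
```

View pics/c8.png

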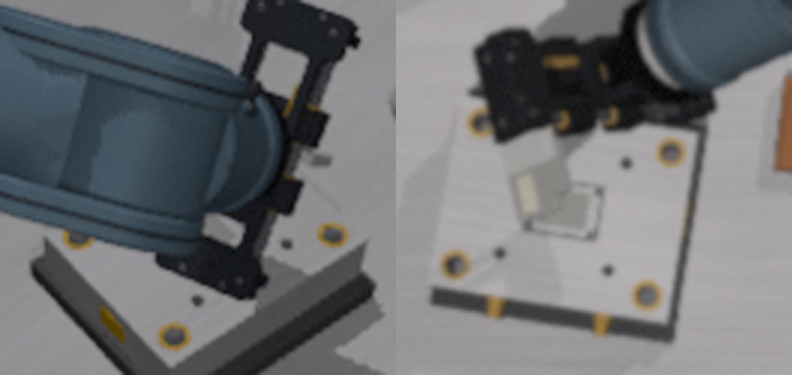

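```bash
cat > v.py <<'E'
from h import *
from scipy.spatial.transform import Rotation as R
st=arm.state();r=R.from_rotvec(st['tool_rot']).as_matrix();e=st['eef_pos']
c=P["top"];f=240/np.tan(np.radians(c["fovy"]/2));K=np.array([[f,0,c["cx"]],[0,f,c["cy"]],[0,0,1.]]);M=c["camera_from_world"]
def pj(X): return cv2.projectPoints(np.array(X,float).reshape(-1,1,3),cv2.Rodrigues(M[:3,:3])[0],M[:3,3],K,c["dist_coeffs"])[0].reshape(-1,2)
def show(im,x0,y0,w,h,k,out):
    a=cv2.resize(im[y0:y0+h,x0:x0+w],None,fx=k,fy=k,interpolation=2);a=cv2.convertScaleAbs(a,alpha=1.5);b=a.copy()
    for tip,col in((e-34*r[:,2],(0,0,255)),(e+[0,0,34],(0,255,0))):
        fr=tip-57*r[:,1];px,py,pz=r[:,0],-r[:,1],-r[:,2]
        cor=[fr+4*px+18*py-30*pz,fr+4*px+18*py+18*pz,fr+4*px+8*py+18*pz,fr+4*px+8*py+30*pz,fr+4*px-18*py+30*pz,fr+4*px-18*py-30*pz,fr]
        q=((pj(cor)-[x0,y0]+.5)*k).astype(int);print(fr.round(1))
        cv2.polylines(b,[q[:6].reshape(-1,1,2)],True,col,1)
    cv2.imwrite(out,np.hstack([a,b]))
E
python3 - <<'E'
from v import *
show(cv2.imread("pics/t8.png"),225,220,57,60,7,"pics/c9.png")
E
```

```text
[526.2 168.1 193.6]
[519.8 191.6 203.9]
```

View pics/c9.png

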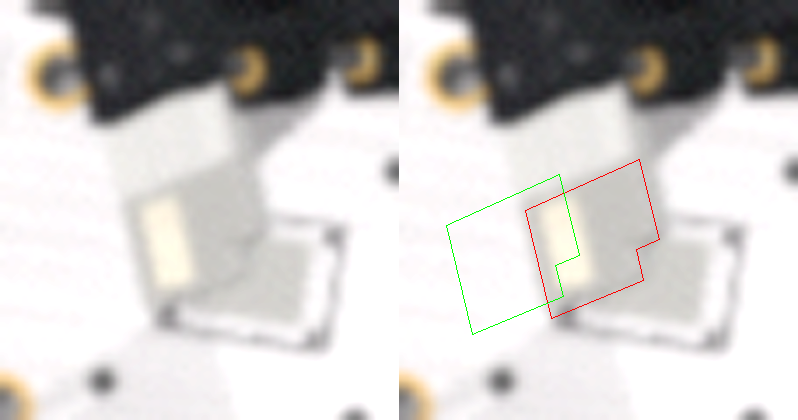

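The red outline (offset along the tool axis) fits the seen plate within about a pixel: label up, frosted end at about (526,168,194). I'll lower it about 70 mm and check.

>>> {"api": "play_rows", "payload": {
  "rows": [0, 0, -10, 0, 0, 0, 0, 0, -12, 0, 0, 0, 0, 0, -12, 0, 0, 0, 0, 0, -10, 0, 0, 0, 0, 0, -6, 0, 0, 0]
}}

```text
time_s: 16.8
eef_pos: [575.2, 206.2, 115.5]
tool_rot: [-1.474, -1.941, -0.628]
ft_force: [-0.4, -0.6, -0.8]
finger_gap: 7.4
```

>>> {"api": "play_rows", "payload": {
  "rows": [0, 0, -6, 0, 0, 0, 0, 0, -5, 0, 0, 0, 0, 0, -4, 0, 0, 0, 0, 0, -3, 0, 0, 0, 0, 0, 0, 0, 0, 0]
}}

```text
time_s: 17.22
eef_pos: [573.8, 206.1, 92.4]
tool_rot: [-1.474, -1.938, -0.624]
ft_force: [-0.8, 0.2, -0.8]
finger_gap: 7.6
```

```bash
python3 s.py; python3 -c "
from v import *
print(e-34*r[:,2]-57*r[:,1],np.degrees(np.arccos(r[2,0])))"
```

```text
[573.83  206.082  92.44 ] [ 0.688  1.182 -1.147  1.616  0.27   0.944  1.552] 7.6279017392761865
[[-0.187  0.964 -0.19 ]
 [ 0.672  0.266  0.691]
 [ 0.717  0.002 -0.697]]
turn [ 0.02   0.007 -0.008]
goal tool-hyp [576.622 204.771 102.812] world-hyp [583.058 180.753  92.   ]
[525.33967825 167.39651533 116.04322197] 44.21530948957705
```

>>> {"api": "play_rows", "payload": {
  "rows": [3, -1, 4, 0, 0, 0, 0, 0, 0, 0, 0, 0, 0, 0, 0, 0, 0, 0, 0, 0, 0, 0, 0, 0, 0, 0, 0, 0, 0, 0]
}}

```text
time_s: 17.63
eef_pos: [578.3, 205.3, 98.7]
tool_rot: [-1.474, -1.939, -0.627]
ft_force: [0.5, -0.7, -0.9]
finger_gap: 7.7
```

>>> {"api": "play_rows", "payload": {
  "rows": [0, 0, 0, 0, 0, 0, 0, 0, 0, 0, 0, 0, 0, 0, 0, 0, 0, 0, 0, 0, 0, 0, 0, 0, 0, 0, 0, 0, 0, 0]
}}

```text
time_s: 18.05
eef_pos: [578.4, 205.3, 99.1]
tool_rot: [-1.474, -1.94, -0.628]
ft_force: [0.1, 0.1, -0.9]
finger_gap: 8.0
```

```bash
python3 - <<'E'
from v import *
print(st['eef_pos'],st['dq'].round(4),st['ft_force'],st['finger_gap'])
t=cams.capture("top");s=cams.capture("scene")
cv2.imwrite("pics/t10.png",t[:,:,::-1]);cv2.imwrite("pics/s10.png",s[:,:,::-1])
show(np.ascontiguousarray(t[:,:,::-1]),225,215,57,65,7,"pics/c10.png")
a=cv2.imread("pics/c10.png");b=cv2.resize(s[200:375,180:320,::-1],None,fx=2.5,fy=2.5)
b=cv2.resize(s[270:360,190:290,::-1],(0,0),fx=1.5,fy=1.5)
a[-b.shape[0]:,:b.shape[1]]=b
cv2.imwrite("pics/c10.png",a)
E
```

```text
[578.36203014 205.29256378  99.13041032] [ 0.0006  0.0015 -0.0003  0.0004  0.0016 -0.0016  0.0021] [ 0.14349996  0.12488783 -0.91226579] 7.954858174053626
[529.8 166.6 122.6]
[523.4 190.1 132.8]
```

View pics/c10.png

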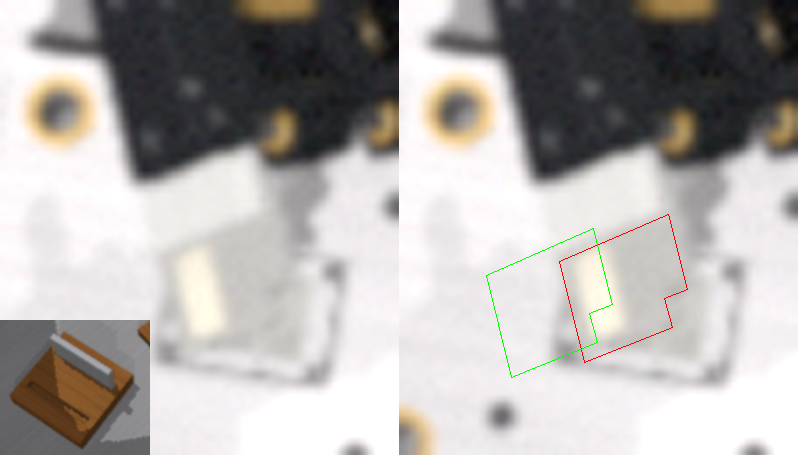

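The final picture shows the frosted end over the insert with the label up at crop (200,292), and the blank still in its slot (inset). Everything is steady, so I'm handing in.

```bash
python3 -c "
from rig import arm
print(arm.job_done()); s=arm.state(); print(s['time_s'],s['eef_pos'],s['finger_gap'])"
```

```text
the job is handed in; nothing more can be done
None
the job is handed in; nothing more can be done
```

I pressed the insert home, took the texture plate from the rack by its plain end, and handed the job in with its frosted end held over the insert. No verdict is reported, so these are my own last checks, at about 18 s of the 48 s allowed:

- **Insert:** it stopped hard at about 34 N of push, and it looked flush in the pictures afterwards.
- **Grip:** the fingers closed about 25 mm to the plain-end side of the plate's centre, well clear of the frosted end. The gap reads 8.0 mm on the 8 mm plate, the joints are nearly still and there is no unexpected force.
- **Frosted end:** it is at about (530, 167, 123) mm, against the insert centre at (528, 166) mm. That is about 57 mm above the face, label side up, with a slope of about 44°.
- **Blank plate:** it is still in its slot in the last picture. The arm stayed away from the eye bolt, hex key and tin; I did not re-measure them.

Three things disagreed or did not go to plan:

- **Tool position:** the reported TCP lies about 34 mm beyond the real fingertips, along the tool axis. I found this by touching the insert, confirmed it in the pictures and corrected for it.
- **First tilt direction:** it ran into joint limits at a slope of about 55°, so I turned the plate about 95° further and tilted it again.
- **Last outline check:** the picture differs from the computed plate position by about 3 mm in x, which I left because the tolerance is 20 mm.

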